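Ease the stand magnifier out of its case and stand it on the violin repair

ROBOT

A 7-joint arm with a two-finger parallel gripper is mounted at the origin on the work surface. World frame = base frame: x ahead of the robot, y to its left, z up, the work surface at z = 0. Lengths are in m, angles in rad, forces in N, time in s.
With the tool pointing down it reaches from about 0.425 to 0.925 m from the base axis. Payload 6.8 kg.
Tool frame: the origin (TCP) lies at the very end of the fingers, on their centre line; the grasp point (between the pads) lies r.grasp_offset behind it (r.grasp_offset is the distance from the TCP to the grasp point, in m); z points along the fingers, y is the direction in which the jaws open and shut (so a half turn about z gives the same grasp; the last joint's range is limited). The gripper opens to 85 mm and grips with 20 to 120 N. Pads are 22 mm wide; open, the fingers measure 114 mm over their backs; the gripper's body (76 mm by 85 mm) begins 54 mm behind the grasp point. The pads swing forward as they close: fully open they stand 13 mm farther back than shut.
Start: joints at [-1.426, 0.477, 0.022, 1.555, -0.011, 1.109, -0.083], TCP at [0.169, 0.654, 0.2] pointing down, gripper open.
Joint ranges: [-2.96, 2.96], [-0.34, 2.1], [-1.41, 1.46], [0.24, 2.44], [-1.37, 4.51], [0.17, 1.92], [-2.96, 2.96]. Speed limits (rad/s): [2.39, 2.39, 3.14, 3.14, 3.14, 3.14, 3.14].

INTERFACE

Orientations are given as a rotation vector (axis times angle).
In Python, from bench import r gives the robot as it stands.
- The arm moves only by the shell command python3 -m jog 'ROWS' [FORCE]. ROWS is JSON, one flat list of numbers, 7 for each row, row after row: the turn, a rotation vector about the tool's x, y, z normalised to -1 to 1, where 1 is 180 degrees, then the shift along the tool's x, y, z normalised to -1 to 1, where 1 is 200 mm, then the opening, from 0 (shut) to 1 (fully open). In form: [wx, wy, wz, x, y, z, hand, wx, wy, wz, x, y, z, hand, ...]. A call has 1 to 12 rows; each row is the pose to reach, as a shift and turn from the pose measured when the call began, along the tool's axes at that moment, turning the shorter way round; what a row does not reach only later rows make up. A row lasts 1/10 s, in which the tool goes at most 50 mm and 8.59 degrees, less where a joint would pass 70% of its speed; a pose out of reach is approached as far as the arm can. A call with a number of a shift or a turn outside -1 to 1 is refused whole. A call with a gripper value outside its range is refused whole. The fingers move at their own pace and stop on an object; FORCE is the grip in N (left out, the last holds). Time passes only in rows, so rows that repeat a pose let the fingers close. It gives the time, the measured TCP pose, the force and the opening at its end, in the units of the state.
- r.get_obs(): the state, without advancing time (a new reading comes with each control period).
- r.grab_frame(name): name is "side" or "top" or "wrist"; returns the picture (400x640x3 uint8, red, green, blue); there is no depth.
- r.calibration(name): a dict with "K" (3x3 intrinsics, pixels), "origin" and "rotation" of the camera in the world; the wrist camera has in their place "T_tool_cam" (4x4, takes a point from camera to tool coordinates, whose origin is the TCP and whose axes are the flange's). Camera axes: x right, y up, looking along -z (the intrinsics and any distortion apply to the point x, -y, -z); pixel columns grow to the right and rows downward; lengths in m; the calibration is good to about 2 mm. A picture is of the moment at which its call begins: read the wrist's pose just before it. calibration takes no time and is no camera call.
- r.hand_in(): hands the job in, once; it reports no verdict.
The state is a dict: "clock": time; "joints": joint angles; "qvel": joint speeds; "tau": joint torques, N m; "tcp_pos": TCP position; "orientation": TCP orientation; "contact_force": force on the tool from outside, world axes, zero at the start; "moment": the same for the moment, N m; "grip_width": finger opening in m.
Only numpy, scipy, OpenCV 4.12 (cv2) and the standard library are available. Lean on these libraries where they do the work, as an engineer would, in place of code of your own. Each camera call takes 0.05 s, during which the arm holds its last target.

TASK

Take the black stand magnifier with the brass collar by its protruding end, ease it straight up out of its snug cutout in the instrument case (small wiggles help), and set it down gently, upright, foot down, standing wholly on the round white repair patch of the violin plate. Do not drop it; let go of it at the end, and leave the amber rosin tube in its own cutout.

Things in the scene. Friction and masses are not known exactly. Their poses are not given: they have to be found in the camera images.
- loupe_center (a point): Centre (half-way up, on the axis) of the stand magnifier: a round tube 36 mm in diameter and 100 mm tall, 0.08 to 0.17 kg, black with a 22 mm high brass collar and a lens at its top end; its z axis points from foot to lens. At the start it stands upright in one of the two case cutouts, 48 mm deep, its upper 52 mm protruding above the case; rubber spring pads in the cutout hold it by friction (about 5 to 15 N to pull out straight up), with about 1.5 mm of give sideways.
- rosin_center (a point): Centre (half-way up) of the rosin tube: same shape and size as the magnifier (36 mm diameter, 100 mm tall), amber with a green cap, standing in the other cutout in the same way. It stays there.
- case: The instrument case, fixed to the bench: a blue block 120 mm (x) by 250 mm (y) by 60 mm (z) in a thin black shell, its lid folded flat (19 mm or lower) on its +x side. Origin: centre of the underside; z up. The two round cutouts lie at y = -75 mm and y = +75 mm in its frame, x = 0; their floors are 12 mm above the underside. Which one holds the magnifier varies. The steel tuning fork between them is let in nearly flush.
- patch (a point): Centre of the top face of the round white repair patch, 76 mm in diameter, 12 mm above the bench, on the reddish-brown violin plate (fixed, 10 mm thick, about 355 by 205 mm). The patch stands 2 mm above the plate. z up.
Mind the look-alikes: they are no part of the job. Of the things that look like the part that bears loupe_center, the largest one is meant.

How it is judged:
On the way:
1. the magnifier has been drawn up clear of its cutout (z of loupe_center in the frame of case above 0.115 m), for 0.1 s.
At the end, for the whole second after the job is handed in: The magnifier stands upright (within 10 degrees), foot down, at rest and released, wholly on the white patch (its axis within 20 mm of the patch centre), and the rosin tube is still in its cutout (within 15 mm of where it was) (horizontal distance between loupe_center and patch below 0.02 m and z of loupe_center in the frame of patch between 0.044 and 0.056 m and angle between loupe_center's own z axis and vertical below 0.18 rad and linear speed of loupe below 0.02 m/s and distance of rosin_center from where it was at the start of the episode below 0.015 m); the robot touches nothing.
It fails at once if the rosin tube is pulled or knocked out of place (15 mm or more) (distance of rosin_center from where it was at the start of the episode above 0.015 m).
It fails at once if the magnifier is dropped: untouched in the air more than 15 mm above the patch's level (contact force between loupe and anything else below 0.01 N and z of loupe_center in the frame of patch above 0.065 m).
It fails at once if the magnifier is tipped over (more than 45 degrees) (angle between loupe_center's own z axis and vertical above 0.8 rad).
It also fails if it takes over 43 s, if anything falls off the work surface, if the arm or the gripper's body presses on something with over 40 N, if the wrist force passes 120 N, or if a joint passes its speed limit or range.

## Working session

There is one attempt and no reset: what is moved stays moved. The work goes in short steps, Python scripts to look and compute and a shell command to move; the robot and the scene stay as the last step left them, time stands still between calls to the robot, and variables do not carry over. Pictures are saved under pics/ and viewed, and the job is handed in when it is done.

```bash
mkdir -p pics; ls; python3 - <<'E'
from bench import r
import cv2,numpy as np
np.set_printoptions(precision=4,suppress=True)
o=r.get_obs(); print(o, r.grasp_offset)
for n in("side","top","wrist"):
    c=r.calibration(n); print(n,c)
    cv2.imwrite(f"pics/{n}0.png",r.grab_frame(n)[:,:,::-1])
E
```

```text
pics
{'clock': 0.0, 'joints': array([-1.4261,  0.4778,  0.0223,  1.5565, -0.0115,  1.1093, -0.0831]), 'qvel': array([ 0.0011, -0.0002,  0.0007, -0.0005, -0.0009, -0.0009,  0.0005]), 'tau': array([ -0.0007, -59.6446,   1.6078, -28.1193,   0.0125,   0.0094,
         0.    ]), 'tcp_pos': array([0.1687, 0.6529, 0.1989]), 'orientation': array([-0.396 , -3.1164,  0.0029]), 'contact_force': array([-0.0137,  0.2441, -0.1946]), 'moment': array([ 0.0403, -0.0403,  0.021 ]), 'grip_width': 0.08550086765737473} 0.0187
side {'K': array([[382.2645,   0.    , 323.5334],
       [  0.    , 382.2645, 196.5465],
       [  0.    ,   0.    ,   1.    ]]), 'origin': array([0.3253, 0.8166, 0.6349]), 'rotation': array([ 0.0829, -1.3814, -2.6893])}
top {'K': array([[507.6077,   0.    , 308.5483],
       [  0.    , 507.6077, 200.0902],
       [  0.    ,   0.    ,   1.    ]]), 'origin': array([0.165 , 0.0237, 1.3607]), 'rotation': array([ 0.1528, -0.1594, -1.5369])}
wrist {'K': array([[333.3377,   0.    , 320.2577],
       [  0.    , 333.3377, 193.7032],
       [  0.    ,   0.    ,   1.    ]]), 'T_tool_cam': array([[-0.    ,  0.9611,  0.2762,  0.0699],
       [ 1.    ,  0.0001, -0.0003,  0.0008],
       [-0.0004,  0.2762, -0.9611, -0.1743],
       [ 0.    ,  0.    ,  0.    ,  1.    ]])}
```

View pics/side0.png

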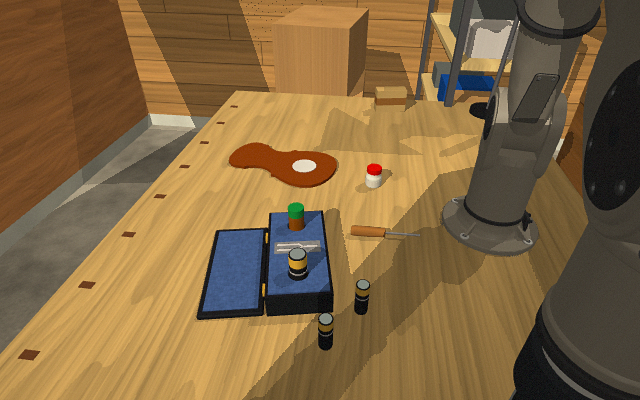

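View pics/top0.png

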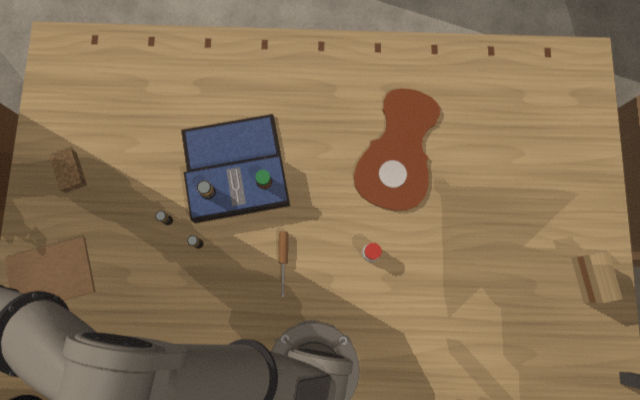

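View pics/wrist0.png

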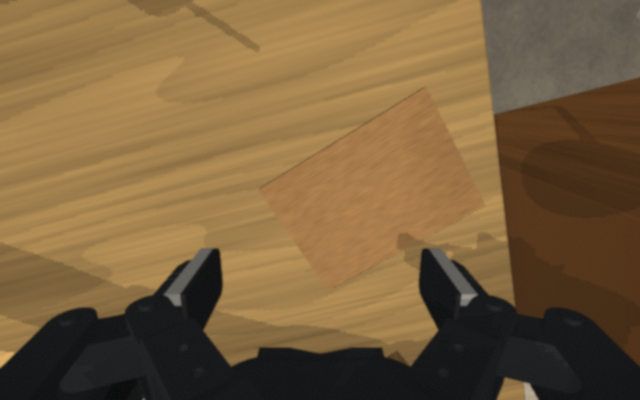

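Candidates for the magnifier (black with brass collar and lens):
- In the case: side (297,263), top (205,188).
- Loose on the bench: side (362,296), top (195,242).
- Loose on the bench: side (326,330), top (163,217).

The one in the case fits, because it is the largest and stands in a cutout. The patch is at side (304,166), top (393,174). The rosin tube is at side (296,216), top (263,178). Next I'll take enlarged crops and measure.

```bash
cat > h.py <<'E'
import numpy as np,cv2
from bench import r
from scipy.spatial.transform import Rotation as R
np.set_printoptions(precision=4,suppress=True)
def cam(n,o=None):
    c=r.calibration(n)
    if n=="wrist":
        o=o or r.get_obs(); T=np.eye(4);T[:3,:3]=R.from_rotvec(o["orientation"]).as_matrix();T[:3,3]=o["tcp_pos"]
        T=T@c["T_tool_cam"]; return c["K"],T[:3,3],T[:3,:3]
    return c["K"],np.array(c["origin"]),R.from_rotvec(c["rotation"]).as_matrix()
def ray(C,uv):
    K,o,Rm=C; d=np.linalg.inv(K)@np.array([uv[0],uv[1],1.]); d=Rm@np.array([d[0],-d[1],-d[2]]); return o,d/np.linalg.norm(d)
def plane(C,uv,z):
    o,d=ray(C,uv); return o+d*(z-o[2])/d[2]
def proj(C,p):
    K,o,Rm=C; q=Rm.T@(np.array(p)-o); q=K@np.array([q[0],-q[1],-q[2]]); return q[:2]/q[2]
def tri(rays):
    A=np.zeros((3,3));b=np.zeros(3)
    for o,d in rays: P=np.eye(3)-np.outer(d,d);A+=P;b+=P@o
    p=np.linalg.solve(A,b); return p,[np.linalg.norm((np.eye(3)-np.outer(d,d))@(p-o)) for o,d in rays]
E
python3 - <<'E'
from h import *
s=cv2.imread("pics/side0.png");t=cv2.imread("pics/top0.png")
a=cv2.resize(s[190:360,190:390],None,fx=4,fy=4,interpolation=cv2.INTER_CUBIC)[:600,:800]
b=cv2.resize(t[110:260,140:300],None,fx=4,fy=4,interpolation=cv2.INTER_CUBIC)
cv2.imwrite("pics/cs.png",a);cv2.imwrite("pics/ct.png",b)
for n,im,box in(("side",s,(140,190,285,325)),("top",t,(155,195,375,412))):
    y0,y1,x0,x1=box;h=cv2.cvtColor(im,cv2.COLOR_BGR2HSV)[y0:y1,x0:x1]
    m=((h[...,1]<90)&(h[...,2]>130)).astype(np.uint8)
    c=max(cv2.findContours(m,0,1)[0],key=cv2.contourArea)
    e=cv2.fitEllipse(c);uv=(e[0][0]+x0,e[0][1]+y0);print(n,uv,e[1],plane(cam(n),uv,0.012))
    globals()["r_"+n]=ray(cam(n),uv)
print(tri([r_side,r_top]))
E
```

```text
side (303.75113677978516, 165.46171951293945) (11.440681457519531, 23.46729278564453) [ 0.5178 -0.2036  0.012 ]
top (392.4159870147705, 173.4823341369629) (26.785568237304688, 27.595867156982422) [ 0.519  -0.2062  0.012 ]
(array([ 0.5188, -0.2064,  0.0104]), [np.float64(0.0005467750288227433), np.float64(0.0005467750288227047)])
```

View pics/cs.png

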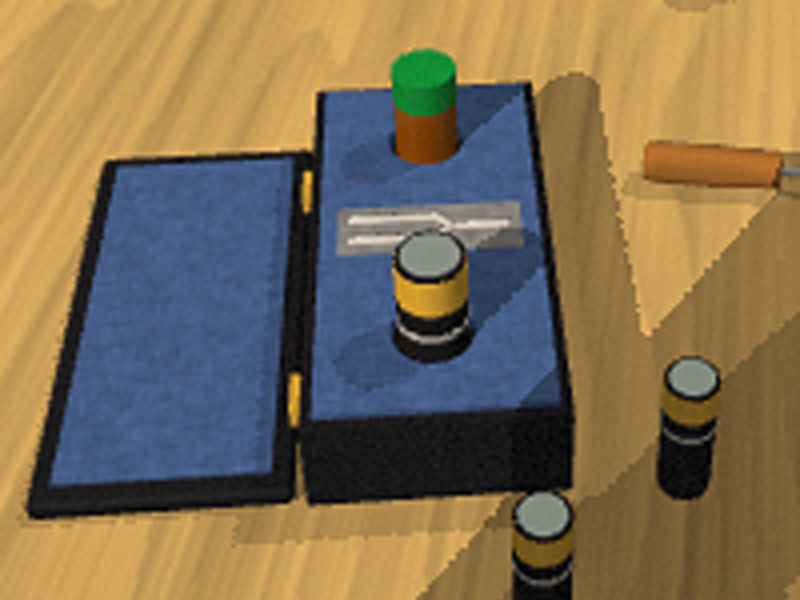

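View pics/ct.png

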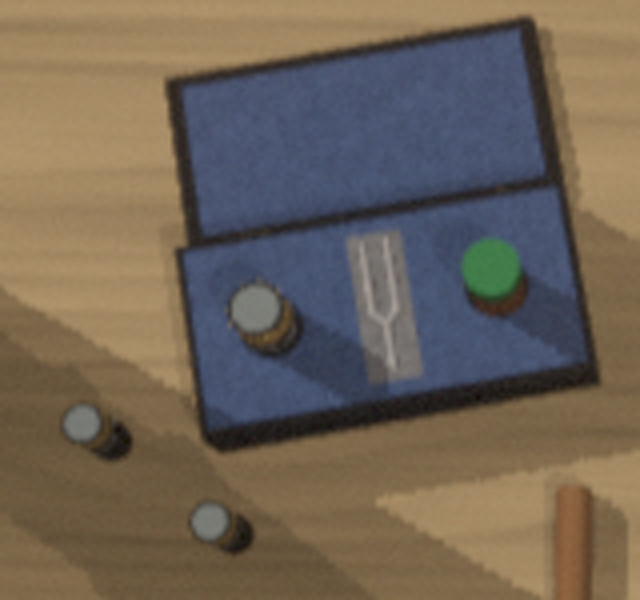

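The crops confirm it. The target is the thick black tube with a brass collar in the case's left cutout. Its lens is at side (297.5,253.5), top (204,186.5). The two thinner tubes on the bench are look-alikes.

```bash
python3 - <<'E'
from h import *
s=cv2.imread("pics/side0.png");t=cv2.imread("pics/top0.png")
def two(nm,fn,bs,bt):
    rs=[]
    for n,im,(y0,y1,x0,x1) in(("side",s,bs),("top",t,bt)):
        h=cv2.cvtColor(im,cv2.COLOR_BGR2HSV)[y0:y1,x0:x1]
        m=fn(h).astype(np.uint8)
        c=max(cv2.findContours(m,0,1)[0],key=cv2.contourArea);e=cv2.fitEllipse(c)
        uv=(e[0][0]+x0,e[0][1]+y0);print(nm,n,np.array(uv),np.array(e[1]));rs.append(ray(cam(n),uv))
    print(tri(rs)); return
two("lens",lambda h:(h[...,1]<80)&(h[...,2]>75),(246,264,286,309),(178,197,196,213))
two("look1",lambda h:(h[...,1]<80)&(h[...,2]>75),(276,294,353,372),(233,248,186,200))
two("rosin",lambda h:(abs(h[...,0].astype(int)-65)<20)&(h[...,1]>100)&(h[...,2]>135),(200,218,284,310),(165,190,250,275))
rs=ray(cam("side"),(296,207.3)),ray(cam("top"),(262.7,176.7));print("rosin hand",tri(rs))
# case edges: top-face corners
for nm,a,b in(("nearleft",(190+570/4,190+412/4),None),):
    print(plane(cam("side"),a,.06))
for uv in((140+180/4,110+248/4),(140+562/4,110+185/4),(140+597/4,110+380/4),(140+205/4,110+435/4)):
    print(plane(cam("top"),uv,.06))
print(cam("top")[1])
E
```

```text
lens side [296.7487 251.0474] [13.3275 22.1771]
lens top [203.3653 186.4588] [13.0302 16.3446]
(array([0.444 , 0.2867, 0.1169]), [np.float64(7.20949203535018e-05), np.float64(7.209492035350794e-05)])
look1 side [362.6783 283.9463] [ 8.5237 11.1689]
look1 top [191.8266 239.8065] [8.4076 9.9371]
(array([0.313 , 0.3154, 0.0751]), [np.float64(0.0006041323727369627), np.float64(0.00060413237273684)])
rosin side [295.3847 206.7369] [ 8.5026 14.8466]Traceback (most recent call last):
  File "<stdin>", line 13, in <module>
  File "<stdin>", line 8, in two
ValueError: max() iterable argument is empty
```

```bash
python3 - <<'E'
from h import *
S,T=cam("side"),cam("top")
for nm,a,b in(("lens",(297.4,253.4),(203.8,186.5)),("rosin",(295.7,206.8),(262.5,176.4))):
    print(nm,tri([ray(S,a),ray(T,b)]),plane(S,a,.112),plane(T,b,.112))
for uv in((140+180/4,110+248/4),(140+562/4,110+185/4),(140+597/4,110+380/4),(140+205/4,110+435/4)):
    print(plane(T,uv,.06))
o=r.get_obs();print(R.from_rotvec(o["orientation"]).as_matrix())
E
```

```text
lens (array([0.444 , 0.2868, 0.1111]), [np.float64(0.001082848635637928), np.float64(0.0010828486356379056)]) [0.4427 0.288  0.112 ] [0.4449 0.2867 0.112 ]
rosin (array([0.4749, 0.1402, 0.1114]), [np.float64(0.0006610688386886317), np.float64(0.0006610688386886414)]) [0.474  0.1411 0.112 ] [0.4754 0.1401 0.112 ]
[0.4943 0.3498 0.06  ]
[0.5449 0.0997 0.06  ]
[0.4136 0.0718 0.06  ]
[0.37   0.3242 0.06  ]
[[-0.9682  0.2501 -0.0002]
 [ 0.2501  0.9682 -0.0013]
 [-0.0001 -0.0014 -1.    ]]
```

The lens is at (0.444, 0.287, 0.111), and the rosin tube is 0.150 m from it. Heights agree with the text. Now I'll move above the magnifier in two calls.

```bash
python3 -m jog '[0,0,0,-0.06,-0.05,0,1, 0,0,0,-0.2,-0.16,0,1, 0,0,0,-0.36,-0.29,0,1, 0,0,0,-0.52,-0.42,0,1, 0,0,0,-0.68,-0.55,0,1, 0,0,0,-0.8,-0.66,0,1, 0,0,0,-0.88,-0.7,0,1, 0,0,0,-0.9,-0.71,0,1, 0,0,0,-0.9,-0.71,0,1]' 40
python3 - <<'E'
from h import *
o=r.get_obs();Rm=R.from_rotvec(o["orientation"]).as_matrix()
print(Rm, Rm.T@(np.array([.444,.287,.2])-o["tcp_pos"])/.2)
E
```

```text
clock: 1.05
tcp_pos: [0.308, 0.4698, 0.1994]
orientation: [-0.399, -3.116, 0.002]
contact_force: [1.0, -0.1, -0.0]
grip_width: 0.0853
[[-0.9678  0.2518 -0.0002]
 [ 0.2518  0.9678 -0.0013]
 [-0.0001 -0.0013 -1.    ]] [-0.888  -0.7135 -0.0017]
```

```bash
python3 -m jog '[0,0,0,-0.06,-0.05,0,1, 0,0,0,-0.2,-0.16,0,1, 0,0,0,-0.36,-0.29,0,1, 0,0,0,-0.52,-0.42,0,1, 0,0,0,-0.68,-0.55,0,1, 0,0,0,-0.8,-0.65,0,1, 0,0,0,-0.87,-0.7,0,1, 0,0,0,-0.888,-0.713,0,1, 0,0,0,-0.888,-0.713,0,1, 0,0,0,-0.888,-0.713,0,1]'
python3 - <<'E'
from h import *
o=r.get_obs();im=r.grab_frame("wrist")[:,:,::-1];cv2.imwrite("pics/w1.png",im)
C=cam("wrist",o);print(o["tcp_pos"],o["contact_force"]);print("pred lens",proj(C,(.444,.287,.112)),proj(C,(.475,.140,.112)))
E
```

```text
clock: 2.05
tcp_pos: [0.443, 0.2885, 0.1995]
orientation: [-0.395, -3.116, 0.002]
contact_force: [-0.6, 0.2, 0.2]
grip_width: 0.0857
[0.443  0.2885 0.1995] [-0.6447  0.2411  0.1935]
pred lens [317.8104 188.9651] [163.1394 262.9729]
```

View pics/w1.png

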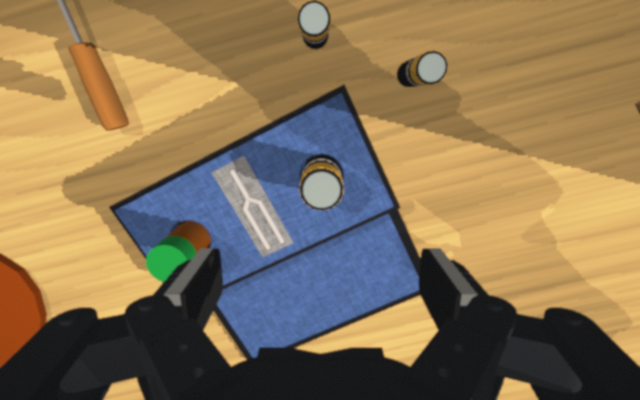

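The wrist view shows the lens at about (322,188), between the fingers, against a predicted (318,189). I'll refine that now.

```bash
python3 - <<'E'
from h import *
im=cv2.imread("pics/w1.png");o=r.get_obs();C=cam("wrist",o)
h=cv2.cvtColor(im,cv2.COLOR_BGR2HSV)[160:215,295:350]
m=((h[...,1]<60)&(h[...,2]>120)).astype(np.uint8)
c=max(cv2.findContours(m,0,1)[0],key=cv2.contourArea);e=cv2.fitEllipse(c);uv=np.array(e[0])+[295,160]
print(uv,e[1],plane(C,uv,.112))
S,T=cam("side"),cam("top")
print(tri([ray(S,(297.4,253.4)),ray(T,(203.8,186.5)),ray(C,uv)]))
g=cv2.resize(im[150:220,285:355],None,fx=8,fy=8,interpolation=cv2.INTER_CUBIC);cv2.imwrite("pics/w1c.png",g)
Rm=R.from_rotvec(o["orientation"]).as_matrix();p=plane(C,uv,.112);p[2]=.071;print(Rm.T@(p-o["tcp_pos"])/.2)
E
```

```text
[321.0593 189.4788] (35.272857666015625, 36.27675247192383) [0.445  0.2895 0.112 ]
(array([0.4443, 0.288 , 0.1117]), [np.float64(0.0015383474585095006), np.float64(0.0014242683333580328), np.float64(0.0017255369872826007)])
[-0.0089  0.0079  0.6426]
```

View pics/w1c.png

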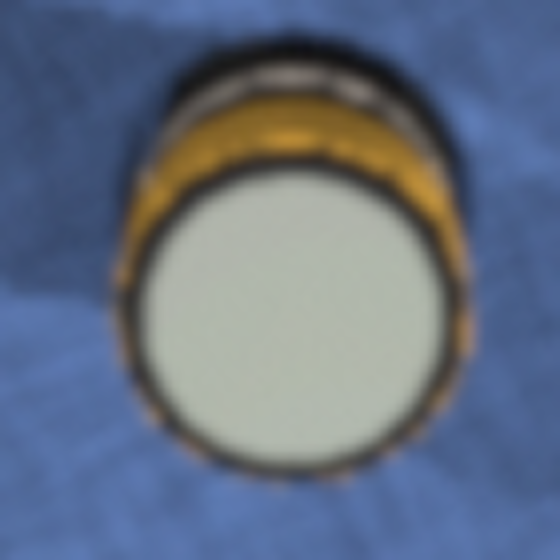

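```bash
python3 -m jog '[0,0,0,-0.007,0.006,0.04,1, 0,0,0,-0.007,0.006,0.14,1, 0,0,0,-0.007,0.006,0.26,1, 0,0,0,-0.007,0.006,0.38,1, 0,0,0,-0.007,0.006,0.48,1, 0,0,0,-0.007,0.006,0.56,1, 0,0,0,-0.007,0.006,0.61,1, 0,0,0,-0.007,0.006,0.64,1, 0,0,0,-0.007,0.006,0.645,1, 0,0,0,-0.007,0.006,0.645,1]'
python3 - <<'E'
from h import *
o=r.get_obs();print(o["tcp_pos"],o["contact_force"])
cv2.imwrite("pics/w2.png",r.grab_frame("wrist")[:,:,::-1])
E
```

```text
clock: 3.1
tcp_pos: [0.4448, 0.2896, 0.0709]
orientation: [-0.394, -3.117, 0.001]
contact_force: [-0.5, -0.3, 0.5]
grip_width: 0.0853
[0.4448 0.2896 0.0709] [-0.5298 -0.2754  0.5045]
```

View pics/w2.png

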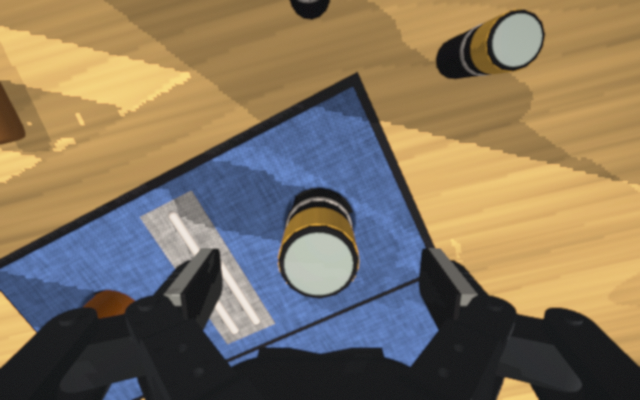

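The tube is centred between the fingers: lens at u≈319, finger midpoint ≈320. Closing.

```bash
python3 -m jog '[0,0,0,0,0,0,0.6, 0,0,0,0,0,0,0.3, 0,0,0,0,0,0,0.2, 0,0,0,0,0,0,0.2, 0,0,0,0,0,0,0.2, 0,0,0,0,0,0,0.2, 0,0,0,0,0,0,0.2]' 60
python3 - <<'E'
from h import *
o=r.get_obs();print(o["tcp_pos"],o["contact_force"],o["moment"],o["grip_width"])
E
```

```text
clock: 3.85
tcp_pos: [0.4452, 0.2896, 0.0718]
orientation: [0.395, 3.116, 0.0]
contact_force: [-1.3, -0.8, 6.3]
grip_width: 0.0322
[0.4452 0.2896 0.0718] [-1.2608 -0.7609  6.2875] [-0.3087  0.269   0.0295] 0.032185405523031736
```

```bash
python3 - <<'E'
from h import *
o=r.get_obs()
w=r.grab_frame("wrist")[:,:,::-1];s=r.grab_frame("side")[:,:,::-1]
cv2.imwrite("pics/w3.png",w);cv2.imwrite("pics/s3.png",cv2.resize(s[170:330,220:420],None,fx=3.7,fy=3.7,interpolation=cv2.INTER_CUBIC))
print(r.get_obs()["grip_width"])
C=cam("wrist",o)
for z in(.112,.06):print(proj(C,(.4447,.289,z)))
E
```

```text
0.032184857952941744
[316.7959 260.7935]
[317.6202 219.656 ]
```

View pics/w3.png

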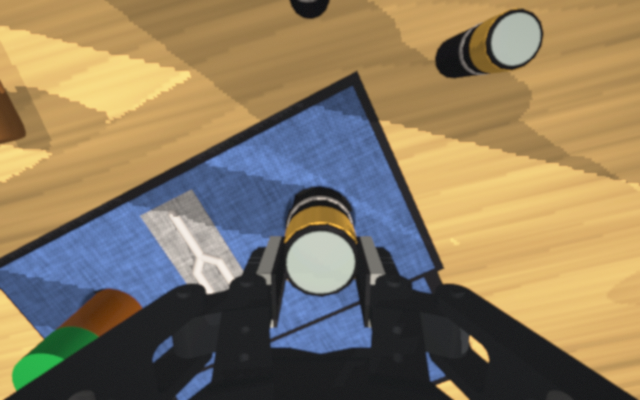

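View pics/s3.png

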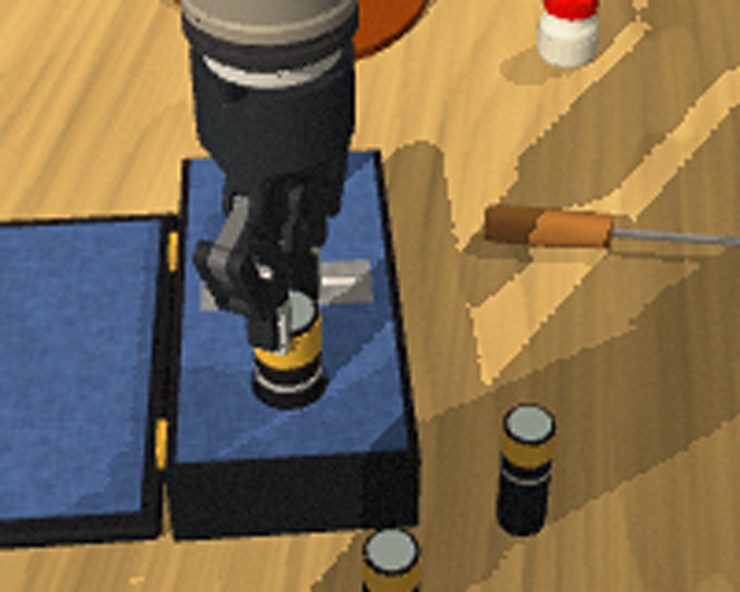

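```bash
python3 - <<'E'
from h import *
im=cv2.imread("pics/w3.png");o=r.get_obs();C=cam("wrist",o);Rm=R.from_rotvec(o["orientation"]).as_matrix()
f=5;x0,y0=240,180
g=cv2.resize(im[y0:y0+115,x0:x0+160],None,fx=f,fy=f,interpolation=cv2.INTER_CUBIC)
for z,col in((0,(0,0,255)),(-.0187,(0,255,0)),(-.037,(255,0,255))):
  for x in(-.011,0,.011):
    for y in(-.018,.018):
      uv=(proj(C,o["tcp_pos"]+Rm@np.array([x,y,z]))-[x0,y0]+.5)*f
      cv2.circle(g,tuple(int(v) for v in uv),4 if x else 8,col,-1 if x>0 else 1)
cv2.imwrite("pics/w3c.png",g)
E
```

```text
(no output)
```

View pics/w3c.png

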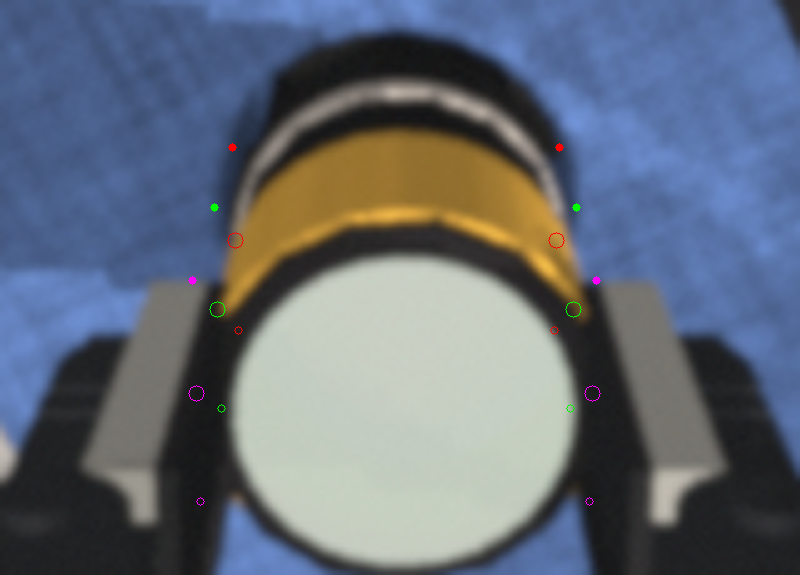

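```bash
python3 - <<'E'
from h import *
o=r.get_obs();im=r.grab_frame("side")[:,:,::-1].copy();C=cam("side");Rm=R.from_rotvec(o["orientation"]).as_matrix()
f=9;x0,y0=270,215
g=cv2.resize(im[y0:y0+65,x0:x0+60],None,fx=f,fy=f,interpolation=cv2.INTER_CUBIC)
for z,col in((0,(0,0,255)),(-.0187,(0,255,0)),(-.037,(255,0,255))):
  for x in(-.011,0,.011):
    for y in(.018,):
      uv=(proj(C,o["tcp_pos"]+Rm@np.array([x,y,z]))-[x0,y0]+.5)*f
      cv2.circle(g,tuple(int(v) for v in uv),4 if x else 8,col,-1 if x>0 else 1)
for z in (.112,.09,.06):
  uv=(proj(C,(.4447,.289,z))-[x0,y0]+.5)*f;cv2.circle(g,tuple(int(v) for v in uv),5,(255,255,0),-1)
cv2.imwrite("pics/s3c.png",g)
E
```

```text
(no output)
```

View pics/s3c.png

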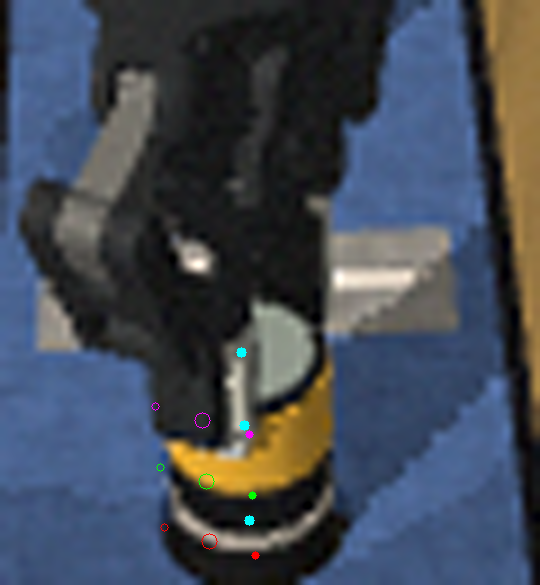

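The enlarged view shows the pads ending about 28 mm above the reported TCP. They hold only the top ~12 mm of the brass collar, which is too shallow. I'll open, go 20 mm lower and check.

```bash
python3 -m jog '[0,0,0,0,0,0,1, 0,0,0,0,0,0,1, 0,0,0,0,0,0,1, 0,0,0,0,0,0.02,1, 0,0,0,0,0,0.05,1, 0,0,0,0,0,0.08,1, 0,0,0,0,0,0.105,1, 0,0,0,0,0,0.105,1]'
python3 -m jog '[0,0,0,0,0,0,0.6, 0,0,0,0,0,0,0.4, 0,0,0,0,0,0,0.3, 0,0,0,0,0,0,0.2, 0,0,0,0,0,0,0.2, 0,0,0,0,0,0,0.2, 0,0,0,0,0,0,0.2]' 60
python3 - <<'E'
from h import *
o=r.get_obs();print(o["tcp_pos"],o["contact_force"],o["moment"],o["grip_width"])
im=r.grab_frame("side")[:,:,::-1]
cv2.imwrite("pics/s4.png",cv2.resize(im[200:300,250:350],None,fx=6,fy=6,interpolation=cv2.INTER_CUBIC))
cv2.imwrite("pics/w4.png",r.grab_frame("wrist")[:,:,::-1])
E
```

```text
clock: 4.8
tcp_pos: [0.4447, 0.2891, 0.0498]
orientation: [-0.395, -3.116, 0.002]
contact_force: [0.9, 0.2, -0.0]
grip_width: 0.0854
clock: 5.5
tcp_pos: [0.4448, 0.2892, 0.0499]
orientation: [-0.395, -3.116, 0.002]
contact_force: [-0.0, -0.2, 1.9]
grip_width: 0.0332
[0.4448 0.2892 0.0499] [-0.0254 -0.234   1.8987] [ 0.0804 -0.0398 -0.0044] 0.03323007887199156
```

View pics/s4.png

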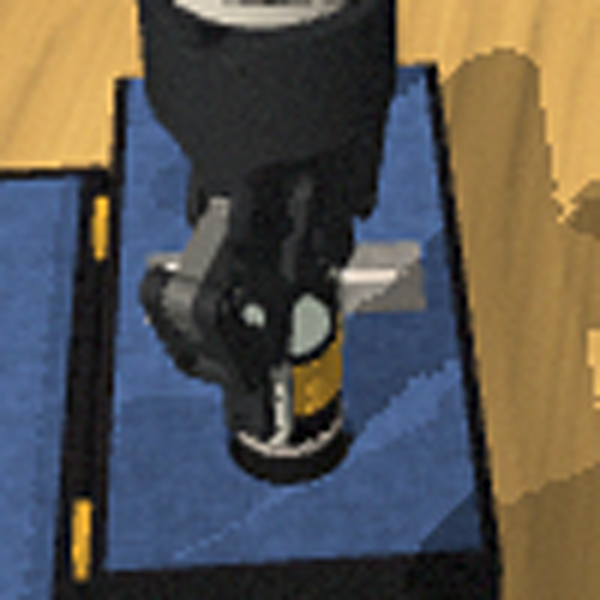

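View pics/w4.png

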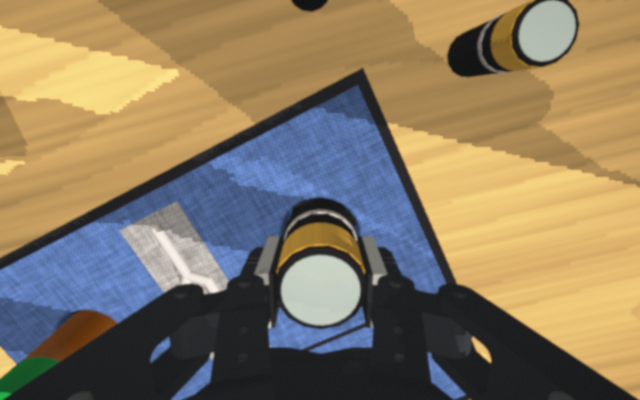

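The pads now hold the tube down to the white ring. Next I'll ease it up with small wiggles.

```bash
python3 -m jog '[0,0,0,0,0,0,0.1, 0,0,0,0.004,0,-0.01,0.1, 0,0,0,-0.004,0,-0.025,0.1, 0,0,0,0.004,0,-0.04,0.1, 0,0,0,-0.004,0,-0.055,0.1, 0,0,0,0,0.003,-0.07,0.1, 0,0,0,0,-0.003,-0.085,0.1, 0,0,0,0.003,0,-0.1,0.1, 0,0,0,-0.003,0,-0.115,0.1, 0,0,0,0,0,-0.125,0.1]' 80
python3 - <<'E'
from h import *
o=r.get_obs();print(o["tcp_pos"],o["contact_force"],o["moment"],o["grip_width"])
im=r.grab_frame("side")[:,:,::-1]
cv2.imwrite("pics/s5.png",cv2.resize(im[180:300,230:350],None,fx=5,fy=5,interpolation=cv2.INTER_CUBIC))
E
```

```text
clock: 6.6
tcp_pos: [0.4449, 0.2892, 0.0752]
orientation: [-0.395, -3.116, 0.001]
contact_force: [-0.2, -0.3, -6.1]
grip_width: 0.0333
[0.4449 0.2892 0.0752] [-0.2097 -0.3307 -6.1335] [-0.0358 -0.0338  0.0061] 0.03327478152248096
```

View pics/s5.png

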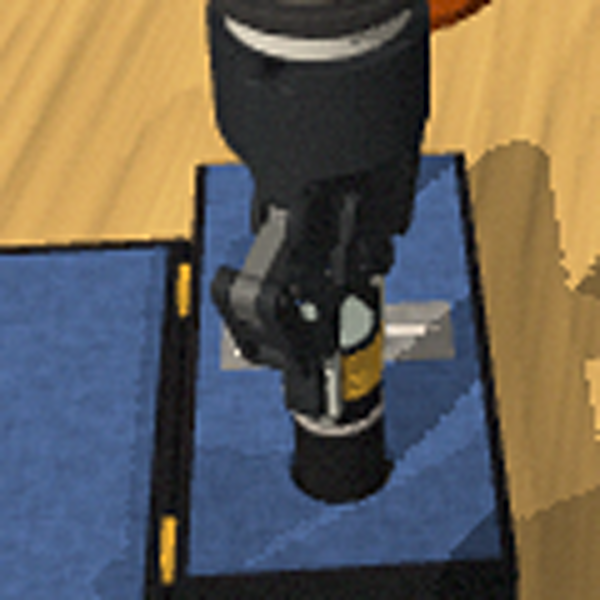

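It is rising with the gripper without slipping. I'll continue up, then on to the transfer height.

```bash
python3 -m jog '[0,0,0,0.003,0,-0.02,0.1, 0,0,0,-0.003,0,-0.045,0.1, 0,0,0,0.003,0,-0.07,0.1, 0,0,0,-0.003,0,-0.095,0.1, 0,0,0,0,0,-0.125,0.1, 0,0,0,0,0,-0.17,0.1, 0,0,0,0,0,-0.25,0.1, 0,0,0,0,0,-0.36,0.1, 0,0,0,0,0,-0.48,0.1, 0,0,0,0,0,-0.58,0.1, 0,0,0,0,0,-0.63,0.1, 0,0,0,0,0,-0.65,0.1]'
python3 - <<'E'
from h import *
o=r.get_obs();print(o["tcp_pos"],o["contact_force"],o["moment"],o["grip_width"])
Rm=R.from_rotvec(o["orientation"]).as_matrix();print(Rm);print(Rm.T@(np.array([.5185,-.2055,.205])-o["tcp_pos"])/.2)
im=r.grab_frame("side")[:,:,::-1]
cv2.imwrite("pics/s6.png",cv2.resize(im[100:300,200:400],None,fx=3,fy=3,interpolation=cv2.INTER_CUBIC))
E
```

```text
clock: 7.85
tcp_pos: [0.4455, 0.2899, 0.2069]
orientation: [0.395, 3.115, 0.002]
contact_force: [-0.9, -0.5, -0.9]
grip_width: 0.0331
[0.4455 0.2899 0.2069] [-0.9371 -0.5203 -0.8715] [-0.0125  0.0216  0.0259] 0.03305070132139522
[[-0.9684  0.2494  0.0015]
 [ 0.2494  0.9684  0.001 ]
 [-0.0012  0.0013 -1.    ]]
[-0.9709 -2.3076  0.0077]
```

View pics/s6.png

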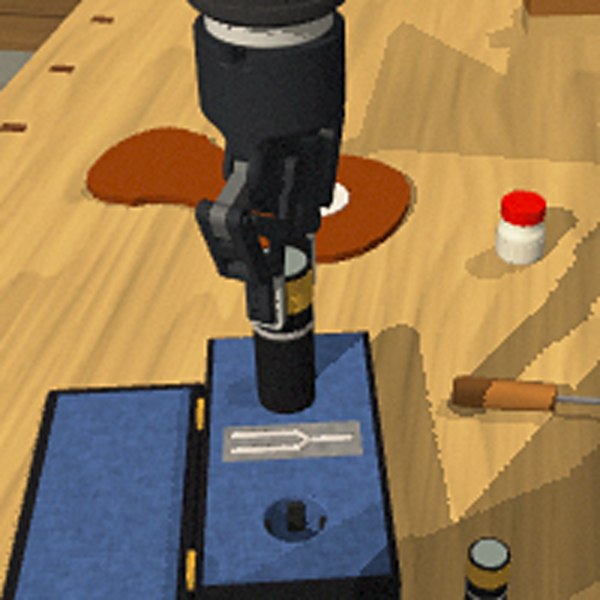

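The magnifier is out and upright, and the empty cutout is visible. I'll go towards the patch in three calls.

```bash
python3 -m jog '[0,0,0,-0.02,-0.05,0,0.1, 0,0,0,-0.06,-0.15,0,0.1, 0,0,0,-0.12,-0.29,0,0.1, 0,0,0,-0.18,-0.43,0,0.1, 0,0,0,-0.24,-0.57,0,0.1, 0,0,0,-0.3,-0.71,0,0.1, 0,0,0,-0.35,-0.83,0,0.1, 0,0,0,-0.39,-0.93,0,0.1]'
python3 -m jog '[0,0,0,-0.05,-0.12,0,0.1, 0,0,0,-0.11,-0.26,0,0.1, 0,0,0,-0.17,-0.4,0,0.1, 0,0,0,-0.23,-0.54,0,0.1, 0,0,0,-0.29,-0.68,0,0.1, 0,0,0,-0.34,-0.8,0,0.1, 0,0,0,-0.37,-0.88,0,0.1, 0,0,0,-0.38,-0.9,0,0.1]'
python3 - <<'E'
from h import *
o=r.get_obs();print(o["tcp_pos"],o["contact_force"],o["grip_width"])
Rm=R.from_rotvec(o["orientation"]).as_matrix();print(Rm);print(Rm.T@(np.array([.5185,-.2055,.13])-o["tcp_pos"])/.2)
E
```

```text
clock: 8.7
tcp_pos: [0.4737, 0.0872, 0.2055]
orientation: [-0.398, -3.116, 0.001]
contact_force: [0.8, -0.9, -1.0]
grip_width: 0.0332
clock: 9.5
tcp_pos: [0.5007, -0.1091, 0.2047]
orientation: [-0.404, -3.113, 0.003]
contact_force: [-0.0, 0.6, -1.3]
grip_width: 0.0329
[ 0.5007 -0.1091  0.2047] [-0.0206  0.5842 -1.2521] 0.0328872539862111
[[-0.9668  0.2555 -0.0028]
 [ 0.2555  0.9668 -0.0018]
 [ 0.0023 -0.0024 -1.    ]]
[-0.2099 -0.4422  0.3741]
```

```bash
python3 -m jog '[0,0,0,-0.04,-0.09,0.02,0.1, 0,0,0,-0.09,-0.19,0.09,0.1, 0,0,0,-0.14,-0.3,0.18,0.1, 0,0,0,-0.18,-0.39,0.27,0.1, 0,0,0,-0.2,-0.43,0.33,0.1, 0,0,0,-0.21,-0.442,0.365,0.1, 0,0,0,-0.21,-0.442,0.374,0.1, 0,0,0,-0.21,-0.442,0.374,0.1, 0,0,0,-0.21,-0.442,0.374,0.1]'
python3 - <<'E'
from h import *
o=r.get_obs();print(o["tcp_pos"],o["contact_force"],o["grip_width"],R.from_rotvec(o["orientation"]).as_matrix()[:,2])
w=r.grab_frame("wrist")[:,:,::-1].copy();s=r.grab_frame("side")[:,:,::-1];t=r.grab_frame("top")[:,:,::-1]
cv2.imwrite("pics/w7.png",w)
g=np.hstack([cv2.resize(s[100:220,250:370],(400,400),interpolation=2),cv2.resize(t[120:220,340:440],(400,400),interpolation=2)]);cv2.imwrite("pics/st7.png",g)
C=cam("wrist",o);print(proj(C,(.5185,-.2055,.012)))
E
```

```text
clock: 10.4
tcp_pos: [0.5191, -0.2045, 0.1307]
orientation: [-0.402, -3.114, 0.003]
contact_force: [-0.4, 0.5, -0.6]
grip_width: 0.033
[ 0.5191 -0.2045  0.1307] [-0.3791  0.4536 -0.6279] 0.03298139382366818 [-0.0017 -0.0014 -1.    ]
[318.2449 178.2936]
```

View pics/w7.png

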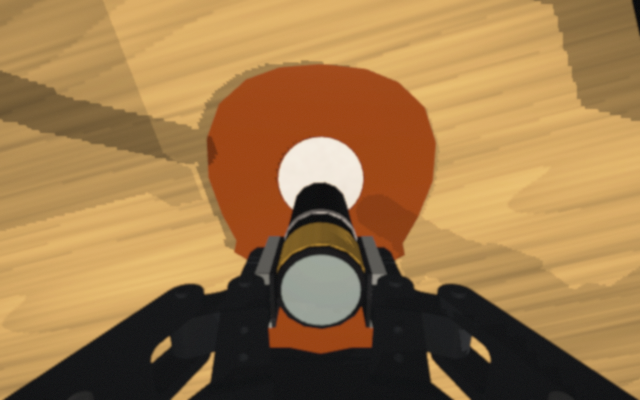

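View pics/st7.png

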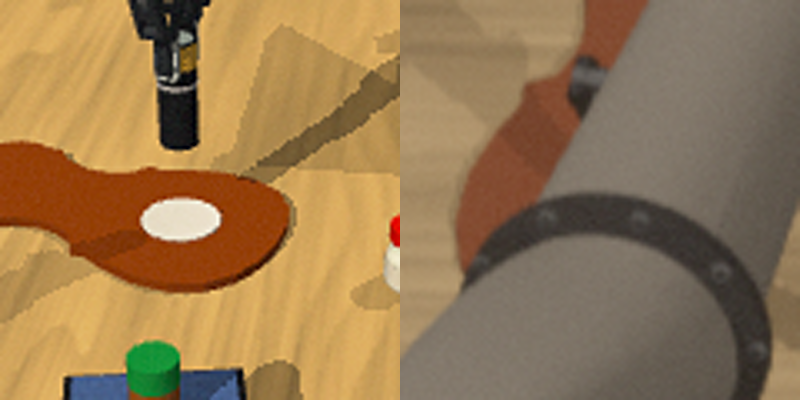

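The wrist view has the patch at (320,178), against a predicted (318,178), so it is aligned. The tube hangs upright over it. Lowering.

```bash
python3 -m jog '[0,0,0,0,0,0.03,0.1, 0,0,0,0,0,0.09,0.1, 0,0,0,0,0,0.16,0.1, 0,0,0,0,0,0.23,0.1, 0,0,0,0,0,0.29,0.1, 0,0,0,0,0,0.33,0.1, 0,0,0,0,0,0.36,0.1, 0,0,0,0,0,0.375,0.1, 0,0,0,0,0,0.38,0.1, 0,0,0,0,0,0.38,0.1]'
python3 - <<'E'
from h import *
o=r.get_obs();print(o["tcp_pos"],o["contact_force"],o["grip_width"])
s=r.grab_frame("side")[:,:,::-1];cv2.imwrite("pics/s8.png",cv2.resize(s[120:200,260:350],None,fx=7,fy=7,interpolation=cv2.INTER_CUBIC))
E
```

```text
clock: 11.55
tcp_pos: [0.5191, -0.2052, 0.0549]
orientation: [-0.403, -3.115, 0.003]
contact_force: [-0.2, -0.5, -1.1]
grip_width: 0.0335
[ 0.5191 -0.2052  0.0549] [-0.1948 -0.4881 -1.1049] 0.0334727085630339
```

View pics/s8.png

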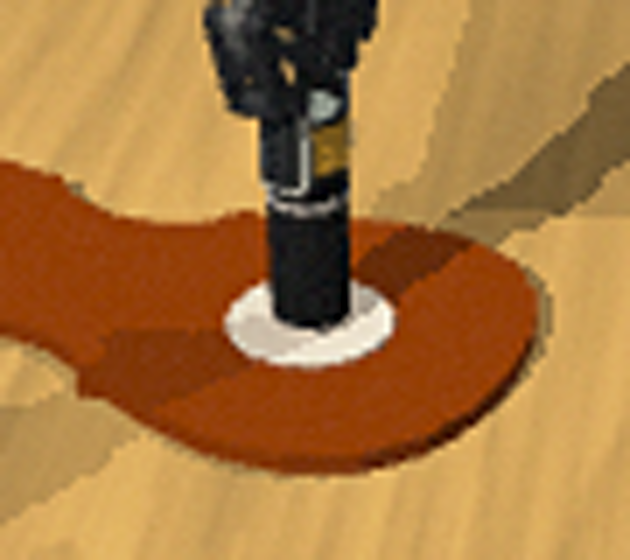

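The tube is over the middle of the patch. Creeping down the last few millimetres.

```bash
python3 -m jog '[0,0,0,0,0,0.005,0.1, 0,0,0,0,0,0.01,0.1, 0,0,0,0,0,0.015,0.1, 0,0,0,0,0,0.019,0.1, 0,0,0,0,0,0.019,0.1]'
python3 -m jog '[0,0,0,0,0,0.004,0.1, 0,0,0,0,0,0.006,0.1, 0,0,0,0,0,0.006,0.1]'
```

```text
clock: 12.1
tcp_pos: [0.5191, -0.2052, 0.0511]
orientation: [-0.403, -3.115, 0.003]
contact_force: [-0.3, 0.3, -0.3]
grip_width: 0.0334
clock: 12.4
tcp_pos: [0.5192, -0.2052, 0.05]
orientation: [-0.403, -3.115, 0.003]
contact_force: [-0.5, -0.5, 0.3]
grip_width: 0.033
```

```bash
python3 -m jog '[0,0,0,0,0,0.003,0.1, 0,0,0,0,0,0.006,0.1, 0,0,0,0,0,0.006,0.1]'
```

```text
clock: 12.7
tcp_pos: [0.5195, -0.2054, 0.0499]
orientation: [-0.404, -3.115, 0.002]
contact_force: [-3.1, 1.9, 11.1]
grip_width: 0.0328
```

Contact: 11 N upward at exactly the expected height. Opening gently.

```bash
python3 -m jog '[0,0,0,0,0,-0.002,0.1, 0,0,0,0,0,-0.002,0.42, 0,0,0,0,0,-0.002,0.5, 0,0,0,0,0,-0.002,0.6, 0,0,0,0,0,-0.002,0.8, 0,0,0,0,0,-0.002,1, 0,0,0,0,0,-0.002,1, 0,0,0,0,0,-0.002,1]' 20
python3 - <<'E'
from h import *
cv2.imwrite("pics/w9.png",r.grab_frame("wrist")[:,:,::-1])
s=r.grab_frame("side")[:,:,::-1];cv2.imwrite("pics/s9.png",cv2.resize(s[120:200,260:350],None,fx=7,fy=7,interpolation=cv2.INTER_CUBIC))
E
```

```text
clock: 13.5
tcp_pos: [0.5195, -0.2053, 0.0503]
orientation: [-0.404, -3.115, 0.002]
contact_force: [0.9, -0.2, -0.6]
grip_width: 0.0854
```

View pics/w9.png

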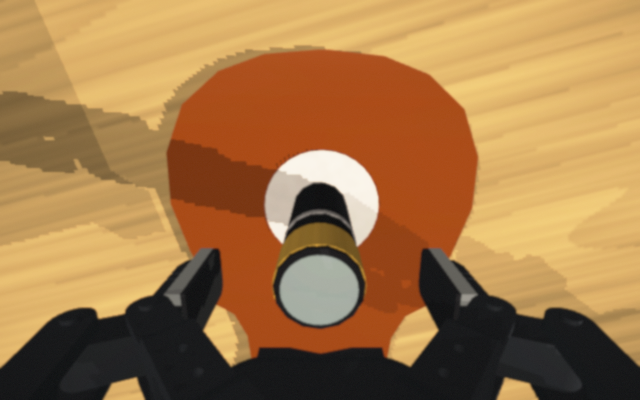

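View pics/s9.png

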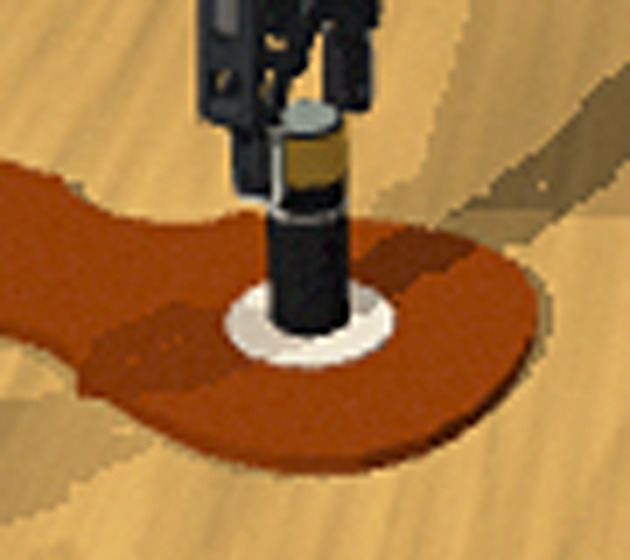

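The magnifier is released and standing on the patch. I'll retreat straight up and check.

```bash
python3 -m jog '[0,0,0,0,0,-0.02,1, 0,0,0,0,0,-0.08,1, 0,0,0,0,0,-0.18,1, 0,0,0,0,0,-0.3,1, 0,0,0,0,0,-0.42,1, 0,0,0,0,0,-0.54,1, 0,0,0,0,0,-0.64,1, 0,0,0,0,0,-0.72,1, 0,0,0,0,0,-0.75,1, 0,0,0,0,0,-0.75,1]'
python3 - <<'E'
from h import *
o=r.get_obs();print(o["tcp_pos"],o["contact_force"])
w=r.grab_frame("wrist")[:,:,::-1].copy();cv2.imwrite("pics/w10.png",w)
s=r.grab_frame("side")[:,:,::-1].copy();cv2.imwrite("pics/s10.png",cv2.resize(s[110:320,190:400],None,fx=2.8,fy=2.8,interpolation=cv2.INTER_CUBIC))
def big(m): return max(cv2.findContours(m.astype(np.uint8),0,1)[0],key=cv2.contourArea)
h=cv2.cvtColor(w,cv2.COLOR_BGR2HSV);C=cam("wrist",o)
gray=(h[...,1]<60)&(h[...,2]>110);n,l,st,ce=cv2.connectedComponentsWithStats(gray.astype(np.uint8))
for i in range(1,n):
    if st[i,4]>200: print(st[i],ce[i],"z.112",plane(C,ce[i],.112),"z.012",plane(C,ce[i],.012))
hs=cv2.cvtColor(s,cv2.COLOR_BGR2HSV)[200:235,280:312];print("green px now",[c for c in np.argwhere((abs(hs[...,0].astype(int)-65)<20)&(hs[...,1]>100)).mean(0)])
E
python3 - <<'E'
from h import *
s=cv2.imread("pics/side0.png");hs=cv2.cvtColor(s,cv2.COLOR_BGR2HSV)[200:235,280:312];print("green px start",np.argwhere((abs(hs[...,0].astype(int)-65)<20)&(hs[...,1]>100)).mean(0))
E
```

```text
clock: 14.6
tcp_pos: [0.5201, -0.2054, 0.2016]
orientation: [0.404, 3.113, -0.002]
contact_force: [0.1, 0.5, -0.5]
grip_width: 0.0852
[ 0.5201 -0.2054  0.2016] [ 0.0768  0.4635 -0.4766]
[ 287  128   68   58 1977] [321.5862 151.8336] z.112 [ 0.493  -0.1963  0.112 ] z.012 [ 0.5084 -0.2     0.012 ]
[ 302  169   36   35 1005] [319.6408 186.1592] z.112 [ 0.5199 -0.205   0.112 ] z.012 [ 0.5455 -0.2121  0.012 ]
green px now [np.float64(10.283842794759826), np.float64(15.550218340611353)]
green px start [10.2838 15.5502]
```

View pics/w10.png

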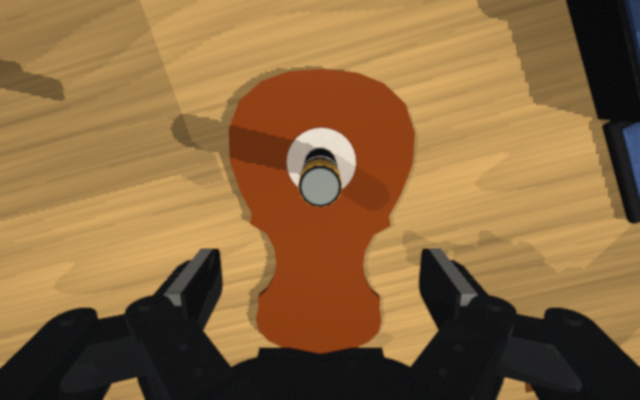

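View pics/s10.png

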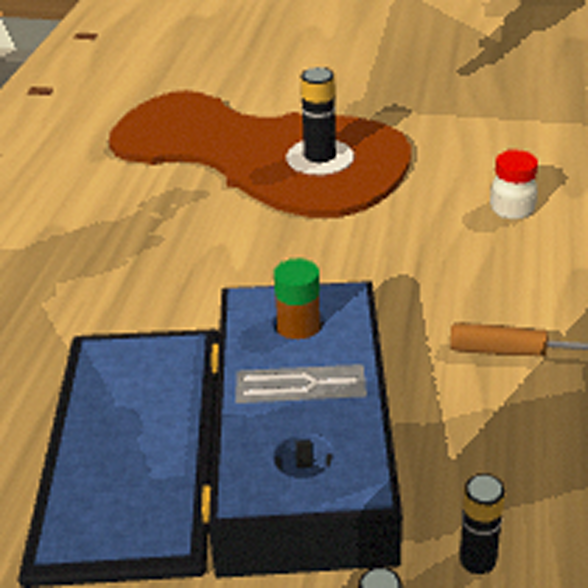

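The magnifier stands upright on the patch. Its lens is at (0.520,−0.205) and the patch centre is at (0.519,−0.206). The rosin tube's pixels are unchanged and the gripper is clear. Handing in.

```bash
python3 -c "
from bench import r
print(r.hand_in())"
```

```text
the job is handed in; nothing more can be done
None
```

The magnifier is standing upright and released on the white repair patch, and the job was handed in at about 14.7 s of the 43 s. I gripped it by its protruding end, eased it up out of the cutout with small wiggles, and touched it down on the patch with about 11 N.

**Last checks:**
- **Position:** the lens axis measured about 1–2 mm from the patch centre, against the 20 mm allowed, and the tube looked upright in the side view.
- **Rosin tube:** its green cap is at exactly the same pixels as at the start.
- **Gripper:** it is open and about 15 cm above the release height, touching nothing.

**What disagreed:**
- **First grasp too shallow:** the finger tips sat about 28 mm behind the reported TCP, so I opened, went 21 mm lower and regrasped before lifting.
- **Grip width:** it read about 33 mm on a 36 mm tube. The grip held without visible slip.
- **Camera measurements:** the lens position differed by about 1.5 mm between the three cameras, within the stated calibration.

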